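Zero the dial scale, then bring the check weight over its pan in the weight tongs

ROBOT

A 6-joint arm with a two-finger parallel gripper is mounted at the origin on the work surface; the furniture and walls round the work are solid. World frame = base frame: x ahead of the robot, y to its left, z up, the work surface at z = 0. Lengths are in m, angles in rad, forces in N, time in s.
With the tool pointing down it reaches from about 0.25 to 0.725 m from the base axis. Payload 9.7 kg.
Tool frame: the origin (TCP) lies at the very end of the fingers, on their centre line; the grasp point (between the pads) lies 19 mm behind it; z points along the fingers, y is the line along which they close (so a half turn about z gives the same grasp; the last joint's range is limited). The gripper opens to 85 mm and grips with 20 to 120 N. Pads are 22 mm wide; open, the fingers measure 114 mm over their backs; the gripper's body (76 mm by 85 mm) begins 54 mm behind the grasp point. The pads swing forward as they close: fully open they stand 13 mm farther back than shut.
Start: joints at [-1.3, 0.087, 0.176, 1.66, 0, 1.571], TCP at [0.147, -0.53, 0.231] pointing down, gripper open.
Joint ranges: [-3.13, 3.13], [-0.85, 1.81], [-1.15, 1.24], [-2.2, 2.28], [-1.44, 1.52], [-3.14, 3.14]. Speed limits (rad/s): [2.22, 2.22, 2.57, 3.14, 3.14, 3.14].

INTERFACE

Orientations are given as a unit quaternion [x, y, z, w].
In Python, from workcell import sense, grab_frame, calibration, job_done gives the robot as it stands. The module is installed in compiled form; this text tells all that it offers.
- The arm moves only by the tool move_arm, never from a script. Its argument "increments" is a list of rows, each an object with "delta_pos": the shift along the tool's x, y, z in mm, a list of three; "rot": the turn, a rotation vector about the tool's x, y, z in rad, a list of three. A call has 1 to 5 rows; each row shifts and turns the commanded pose from where the row before left it, along the tool's axes as they then stand; what a row does not reach is not made up. A row lasts 1/12 s, in which the tool goes at most 41.7 mm and 7.16 degrees, less where a joint would pass 70% of its speed; a pose out of reach is approached as far as the arm can. A call with a gripper value outside its range is refused whole. "hand" is the finger opening in mm, from 0 to 85.4, set as the call begins (left out, the last holds). The fingers move at their own pace and stop on an object; "newtons" is the grip in N (left out, the last holds). Time passes only in rows, so rows that do not move let the fingers close. It gives the time, the measured TCP pose, the force, the opening and the grip force at its end, in the units of the state.
- sense(): the state, without advancing time (a new reading comes with each control period).
- grab_frame(name): name is "scene" or "top" or "wrist"; returns the picture (480x640x3 uint8, red, green, blue); there is no depth.
- calibration(name): a dict with "fx", "fy", "cx", "cy" (pixels), "pose" (4x4, takes a point from camera to world coordinates). Camera axes: x right, y up, looking along -z (the intrinsics and any distortion apply to the point x, -y, -z); pixel columns grow to the right and rows downward; lengths in m; the calibration is good to about 2 mm. A picture is of the moment at which its call begins: read the wrist's pose just before it. calibration takes no time and is no camera call; for the wrist camera it gives the pose at the moment of the call.
- job_done(): hands the job in; it is judged then, once.
The state is a dict: "time_s": time; "q": joint angles; "dq": joint speeds; "joint_efforts": joint torques, N m; "eef_pos": TCP position; "orientation": TCP orientation; "contact_force": force on the tool from outside, world axes, zero at the start; "ft_torque": the same for the moment, N m; "gripper_width": finger opening in m; "finger_force": force on a finger pad.
Only numpy, scipy, OpenCV 4.12 (cv2) and the standard library are available. Lean on these libraries where they do the work, as an engineer would, in place of code of your own. Each camera call takes 0.05 s, during which the arm holds its last target. There are 200 camera calls.

TASK

Get the small dial scale ready for its check: with the pan empty, turn the milled bezel until its white zero line stands at the needle's tip, and let go of it. Then take the weight tongs lying on the bench across both black grips, close their jaws round the neck of the largest brass check weight, lift it out of its wooden block and hold it hanging upright and still in the tongs a few centimetres above the middle of the pan, without setting it down. Only the tongs may touch the weights, the two smaller weights stay in their holes and the other things on the bench stay where they are; finish while still squeezing the tongs and holding the weight there.

Things in the scene. Friction and masses are not known exactly. Their poses are not given: they have to be found in the camera images.
- scale: Mechanical bench scale, fixed to the bench: low grey housing 226 x 124 mm, top at 36 mm. Origin on the bench under the middle of the housing, x from the dial (at x = -75 mm, nearest the robot) to the pan (at x = +50 mm), z up.
- dial_center (a point): Centre of the top of the bezel, on its vertical axis, 61.5 mm above the bench. The bezel is a black milled ring 60 mm across and 20 mm high (41.5 to 61.5 mm above the bench) round a white dial with 40 graduations; the collar under it, 72 mm across, ends at 40.5 mm. Grip it across its diameter from above; the pan's edge is 67 mm from the axis.
- needle_tip (a point): Tip of the dark steel needle, 21 mm from the bezel's axis, lying over the white dial face inside the bezel. The needle does not turn with the bezel; with the pan empty it points along the scale's +x, to the pan.
- bezel (a joint): Angle of the bezel in rad, counterclockwise from above; 0 = its zero line stands at the needle's tip (pan empty). It starts 0.45 to 1.3 rad counterclockwise of the needle, so it must be turned clockwise; it stays where it is left (friction 0.06 N m, range -3 to 3). Half a graduation is 0.08 rad.
- bezel_zero (a point): The middle of the white zero line on the top of the bezel's black rim, 26.6 mm from the bezel's axis.
- pan_center (a point): Centre of the top of the round steel pan (116 mm across, 60.5 mm above the bench, rim 2 mm higher); its axes are the scale's.
- pan (a joint): How far the pan is pressed down in m (0 = empty, at most 0.006; about 0.9 N a mm); it drives the needle clockwise.
- weight_block: Fixed wooden block 56 x 156 mm, 25 mm high, with three blind holes 10 mm deep in a row along its y axis: large weight at y = -50 mm, medium at 0, small at +50 mm. Origin under its middle.
- weight_large: The largest of the three brass knob weights, about 200 g, the one to lift. Origin at the centre of its underside, z up the axis. Body 30 mm across and 32 mm high, above it a neck 12 mm across (32 to 48 mm up), then a flat knob 22 mm across (48 to 57 mm up). It stands 10 mm deep in its hole, with 1 mm play all round.
- weight_neck (a point): Middle of that weight's neck, 40 mm above its underside (55 mm above the bench while it stands in the block).
- weight_medium: Medium brass knob weight, about 100 g: body 24 mm across, 45 mm high over all, knob 18 mm across. Origin at the centre of its underside. Stays in its hole.
- weight_small: Small brass knob weight, about 50 g: body 19 mm across, 35 mm high over all, knob 14 mm across. Origin at the centre of its underside. Stays in its hole.
- tongs: Weight tongs, 190 mm long, about 115 g, lying on edge on the bench: two steel arms side by side, joined by an upright rivet at the tail and sprung apart, with flat black grips outside and pale V-shaped jaws at the tips. Origin under the rivet on the tongs' lower side, x along the middle line to the jaws, z up; the mid-plane is at z = 12 mm. A small ring sticks out 26 mm behind the rivet.
- tongs_grip (a point): Middle of the grips, 95 mm from the rivet, 12 mm above the tongs' lower side. The grips are 24 mm high and 74 mm long; squeeze them along the tongs' y. Over their outsides they measure 53 mm here when open, 47 mm (parallel) in a light hold with the jaws still open, which carries the tongs, and 30 mm when closed on the large weight's neck. The spring resists with 9 N in the light hold, 14 N when closed.
- tongs_jaw (a point): Middle between the jaws, 170 mm from the rivet on the middle line, where the axis of a gripped neck comes to lie. The jaws are 7 mm high (8.5 to 15.5 mm above the tongs' lower side); the V pads leave about 42 mm between them when open, about 32 mm in the light hold, and measure 64 mm over their outsides when open. The jaw tips reach 12 mm beyond this point.
- tongs_left (a joint): Angle of the arm on the tongs' +y side in rad: 0 = open, grows as it closes, 0.12 = closed on the large weight's neck, 0.15 = the most. The other arm is its mirror image. Squeeze the grips with 50 N or so, held over most of their height, to carry the weight level; with much less the loaded tongs sag at the jaws.
- tape_measure: Yellow tape measure, 38 x 72 x 68 mm, a bystander. Origin under its middle.
- small_carton: Small brown carton, 70 x 100 x 60 mm, a bystander behind the work. Origin under its middle.
- staple_box: Small staple box, 50 x 85 x 30 mm, a bystander behind the scale. Origin under its middle.
Not all that is in view belongs to the job. Leave any green or purple look-alike of the weight_large alone.

How it is judged:
On the way, in this order (a step that is already met when the one before it is completed fails the run):
1. the bezel's zero line stands at the needle (within half a graduation) and the gripper has let go of the scale (value of joint bezel between -0.08 and 0.08 rad and contact force between the fingers and scale below 0.1 N and value of joint pan below 0.0006 m), for 0.3 s.
2. the tongs have lifted the large weight clear of its block (z of weight_large in the frame of weight_block above 0.035 m and contact force between weight_large and tongs above 0.5 N and contact force between weight_large and weight_block below 0.05 N), for 0.2 s.
At the end, for the whole second after the job is handed in: Bezel within 0.08 rad of zero, pan unloaded; the large weight hangs still in the squeezed tongs, upright within 0.4 rad, its underside 10 to 100 mm above the pan and its axis within 35 mm of the pan's centre; weight and tongs clear of the scale (value of joint bezel between -0.08 and 0.08 rad and value of joint pan below 0.0006 m and z of weight_large in the frame of pan_center between 0.01 and 0.1 m and horizontal distance between weight_large and pan_center below 0.035 m and angle between weight_large's own z axis and vertical below 0.4 rad and linear speed of weight_large below 0.03 m/s and contact force between weight_large and tongs above 0.5 N and contact force between the fingers and tongs above 2 N and contact force between each of weight_large, tongs and scale below 0.05 N and contact force between weight_large and the fingers below 0.05 N); the arm keeps its last pose, push and grip.
It fails at once if the robot itself touches a check weight (contact force between any of the fingers, the arm and weight_large above 0.3 N or contact force between any of the fingers, the arm and weight_medium above 0.3 N or contact force between any of the fingers, the arm and weight_small above 0.3 N).
It fails at once if a smaller weight is shifted by more than 12 mm or tipped (distance of any of weight_medium, weight_small from where it was at the start of the episode above 0.012 m or angle between any of weight_medium, weight_small's own z axis and vertical above 0.3 rad).
It fails at once if the large weight is set on the scale (contact force between weight_large and scale above 1 N).
It fails at once if the large weight is dropped or laid over (angle between weight_large's own z axis and vertical above 0.8 rad).
It fails at once if a bystander is pushed more than 30 mm (distance of any of tape_measure, small_carton, staple_box from where it was at the start of the episode above 0.03 m).
It also fails if it takes over 58 s, if anything falls off the work surface, if the arm or the gripper's body presses on something with over 40 N, if the wrist force passes 120 N, or if a joint passes its speed limit or range.

## Working session

There is one attempt and no reset: what is moved stays moved. The work goes in short steps, Python scripts to look and compute and a tool call to move; the robot and the scene stay as the last step left them, time stands still between calls to the robot, and variables do not carry over. Pictures are saved under pics/ and viewed, at most 10 in all, crops included, and the job is handed in when it is done.

Besides the shell and the picture viewer there is one more tool, called after ">>>" as a command line: name --argument value ..., lists and objects as JSON in quotes. move_arm: Moves the arm, as the interface text tells. Its arguments: {"type":"object","properties":{"increments":{"type":"array"},"hand":{"type":"number"},"newtons":{"type":"number"}},"required":["increments"]}

```bash
mkdir -p pics; cat > h.py <<'E'
import numpy as np, cv2
from workcell import sense, grab_frame, calibration, job_done
from scipy.spatial.transform import Rotation as R
def snap(cam,name,crop=None,scale=1):
    c=calibration(cam); im=grab_frame(cam)
    cv2.imwrite('pics/full_'+name,im[:,:,::-1])
    if crop: x0,y0,x1,y1=crop; im=im[y0:y1,x0:x1]
    if scale!=1: im=cv2.resize(im,None,fx=scale,fy=scale,interpolation=cv2.INTER_CUBIC)
    cv2.imwrite('pics/'+name,im[:,:,::-1]); np.save('pics/'+name+'.npy',c['pose']); return c
def px(c,u,v,z,pose=None):
    P=np.array(c['pose'] if pose is None else pose); d=P[:3,:3]@np.array([(u-c['cx'])/c['fx'],-(v-c['cy'])/c['fy'],-1.])
    return P[:3,3]+d*(z-P[2,3])/d[2]
def proj(c,p,pose=None):
    P=np.array(c['pose'] if pose is None else pose); q=P[:3,:3].T@(np.array(p)-P[:3,3])
    return c['cx']+c['fx']*q[0]/-q[2], c['cy']-c['fy']*q[1]/-q[2]
E
python3 -c "
from h import *
c=snap('top','top.png');print(c)
c=snap('scene','scene.png');print({k:c[k] for k in c if k!='pose'})
print(sense())"
```

```text
{'fx': 476.51440815955254, 'fy': 476.51440815955254, 'cx': 317.98831753092423, 'cy': 236.133439961455, 'pose': array([[ 1.14505174e-02,  9.84154499e-01, -1.76942953e-01,
         3.79938339e-01],
       [-9.99934423e-01,  1.13029675e-02, -1.84183735e-03,
         9.21486730e-02],
       [ 1.87327939e-04,  1.76952440e-01,  9.84219386e-01,
         1.15336164e+00],
       [ 0.00000000e+00,  0.00000000e+00,  0.00000000e+00,
         1.00000000e+00]])}
{'fx': 542.4137718687886, 'fy': 542.4137718687886, 'cx': 315.10319687682113, 'cy': 234.80411597674782}
{'time_s': 0.1, 'q': array([-1.29998071e+00,  8.74204148e-02,  1.75186883e-01,  1.65979571e+00,
        1.68547754e-05,  1.57078194e+00]), 'dq': array([-9.22993030e-04,  7.69625657e-05,  2.62866261e-03,  2.47623251e-03,
        1.98830348e-05,  7.10020694e-04]), 'joint_efforts': array([ 2.74056147e-03, -5.21561873e+01,  4.65654874e+01,  1.59185752e-02,
        1.39685208e-04, -4.57156446e-08]), 'eef_pos': array([ 0.14708252, -0.5297487 ,  0.23063194]), 'orientation': array([ 9.90845203e-01,  1.35001495e-01, -7.48636618e-05, -6.11952874e-04]), 'contact_force': array([0.48812291, 0.59580271, 0.36143883]), 'ft_torque': array([-0.04330776, -0.0018587 ,  0.06806264]), 'finger_force': 0.0, 'gripper_width': 0.08513132110899474}
```

View pics/top.png

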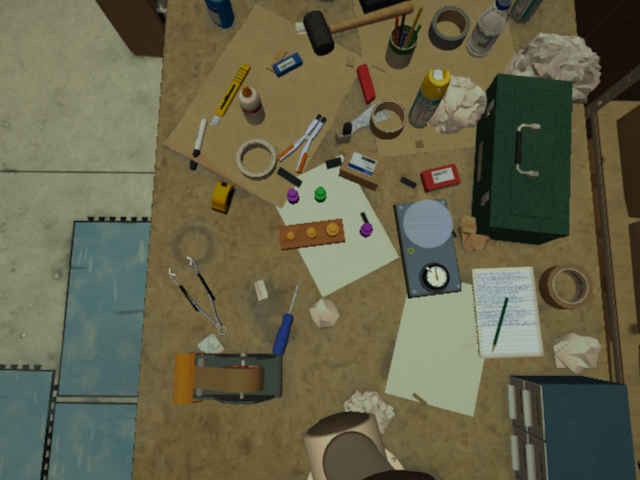

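View pics/scene.png

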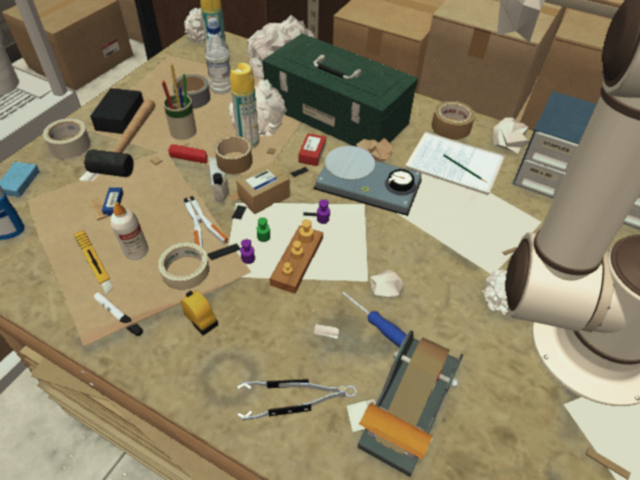

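Pictures: the top view shows the large brass weight at (333,229) in its block, with medium at (312,232) and small at (291,235). The look-alikes are purple (293,195) and (366,229), and green (320,194). The scale dial is at (435,276), the pan at (428,224), and the tongs run from the ring at (222,330) to the jaws at about (180,266). I choose the brass one at the block's right end and check it in a close crop.

```bash
python3 -c "
from h import *
im=cv2.imread('pics/full_top.png')
a=cv2.resize(im[190:310,390:470],None,fx=4.8,fy=4.8,interpolation=3)
b=cv2.resize(im[250:346,160:240],None,fx=4.8,fy=4.8,interpolation=3)
d=cv2.resize(im[210:260,270:380],None,fx=3,fy=3,interpolation=3)
o=np.zeros((600,790,3),np.uint8);o[:576,:384]=a;o[:461,390:774]=b
o[462:600,390:720]=d[:138]
cv2.imwrite('pics/crop1.png',o)"
```

```text
(no output)
```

View pics/crop1.png

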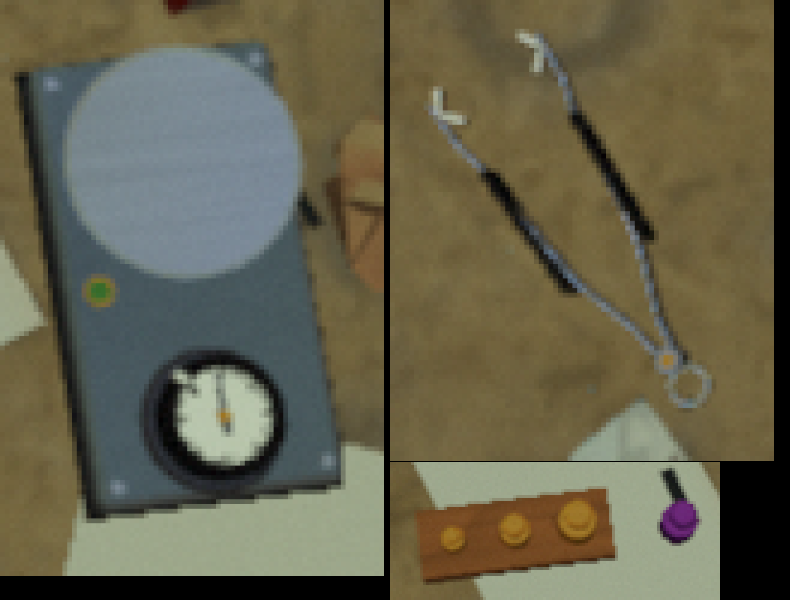

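The crop confirms the brass knob at full-frame (332,228) as the largest. In the crop, the dial centre is at (223,415), the zero line at (180,377), left (counterclockwise) of the needle tip at (219,370). The tongs' rivet is at (667,361) and the jaws' middle at about (488,80).

```bash
python3 -c "
from h import *
c=calibration('top')
pts=dict(pan=(428.1,223.75,.0605),dial=(436.5,276.5,.0615),zero=(427.5,268.5,.0615),rivet=(217.7,325.2,.024),jaw=(180.4,266.7,.012),big=(332.3,228.3,.072),med=(311.7,231.7,.06),small=(290.7,235.3,.05))
W={k:px(c,*v) for k,v in pts.items()}
for k,v in W.items(): print(k,v.round(4))
for a,b in (('dial','pan'),('dial','zero'),('rivet','jaw'),('big','small')):
  d=W[b]-W[a]; print(a,b,np.hypot(*d[:2]).round(4),np.arctan2(d[1],d[0]).round(3))
print(R.from_quat(sense()['orientation']).as_matrix().round(3))
w=calibration('wrist');print(w)
"
```

```text
pan [ 0.6088 -0.1633  0.0605]
dial [ 0.4853 -0.1786  0.0615]
zero [ 0.5035 -0.1585  0.0615]
rivet [0.3695 0.3255 0.024 ]
jaw [0.5066 0.4244 0.012 ]
big [0.5931 0.0613 0.072 ]
med [0.5869 0.109  0.06  ]
small [0.5796 0.1585 0.05  ]
dial pan 0.1245 0.124
dial zero 0.0271 0.835
rivet jaw 0.1691 0.625
big small 0.0981 1.71
[[ 0.964  0.268 -0.   ]
 [ 0.268 -0.964  0.001]
 [ 0.    -0.001 -1.   ]]
{'fx': 336.6964235593516, 'fy': 336.6964235593516, 'cx': 316.9022784848865, 'cy': 242.12954716410343, 'pose': array([[ 2.70502679e-01,  9.26551139e-01,  2.61402539e-01,
         2.13567370e-01],
       [-9.62718730e-01,  2.60614714e-01,  7.24749479e-02,
        -5.12587491e-01],
       [-9.73602377e-04, -2.71261788e-01,  9.62505114e-01,
         3.72690081e-01],
       [ 0.00000000e+00,  0.00000000e+00,  0.00000000e+00,
         1.00000000e+00]])}
```

```bash
cat >> h.py <<'E'
def go(x,y,z,yaw):
    "prints tool-frame shift (mm, present axes) and tool-z turn to reach the pose"
    s=sense(); M=R.from_quat(s['orientation']).as_matrix(); e=s['eef_pos']
    cur=np.arctan2(M[1,0],M[0,0]); dy=(cur-yaw+np.pi)%(2*np.pi)-np.pi
    T=np.array([[np.cos(yaw),np.sin(yaw),0],[np.sin(yaw),-np.cos(yaw),0],[0,0,-1.]])
    print('t',round(s['time_s'],2),'pos',e.round(4),'yaw',cur.round(3),'q',s['q'].round(2),'w',round(s['gripper_width'],4),'F',round(s['finger_force'],1))
    print('shift mm',(M.T@(np.array([x,y,z])-e)*1000).round(1),'turn z',dy.round(3),'fix rot',R.from_matrix(M.T@T).as_rotvec().round(3))
E
```

>>> move_arm --increments '[{"delta_pos": [32, -19, 0], "rot": [0, 0, 0]}, {"delta_pos": [32, -19, 0], "rot": [0, 0, 0]}, {"delta_pos": [32, -19, 0], "rot": [0, 0, 0]}, {"delta_pos": [32, -19, 0], "rot": [0, 0, 0]}, {"delta_pos": [32, -19, 0], "rot": [0, 0, 0]}]' --hand 85 --newtons 40

```text
time_s: 0.52
eef_pos: [0.2766, -0.3942, 0.231]
orientation: [0.991, 0.135, -0.0, -0.0]
contact_force: [-0.2, 0.2, 0.3]
gripper_width: 0.0849
finger_force: 0.0
```

```bash
python3 -c "
from h import *
go(.4853,-.1786,.10,.479)"
```

```text
t 0.52 pos [ 0.2766 -0.3942  0.231 ] yaw 0.27 q [-0.96 -0.08  0.01  1.66  0.    1.91] w 0.0849 F 0.0
shift mm [ 258.7 -152.   131. ] turn z -0.209 fix rot [-0.     0.    -0.209]
```

>>> move_arm --increments '[{"delta_pos": [32.3, -19, 14], "rot": [0, 0, 0]}, {"delta_pos": [32.3, -19, 14], "rot": [0, 0, 0]}, {"delta_pos": [32.3, -19, 14], "rot": [0, 0, 0]}, {"delta_pos": [32.3, -19, 14], "rot": [0, 0, 0]}, {"delta_pos": [32.3, -19, 14], "rot": [0, 0, 0]}]'

```text
time_s: 0.93
eef_pos: [0.4069, -0.2592, 0.1605]
orientation: [0.991, 0.135, -0.0, -0.0]
contact_force: [0.1, -0.9, -0.5]
gripper_width: 0.0849
finger_force: 0.0
```

>>> move_arm --increments '[{"delta_pos": [32.3, -19, 14], "rot": [0, 0, 0]}, {"delta_pos": [32.3, -19, 14], "rot": [0, 0, 0]}, {"delta_pos": [32.3, -19, 14], "rot": [0, 0, 0]}, {"delta_pos": [0, 0, 9.5], "rot": [0, 0, -0.105]}, {"delta_pos": [0, 0, 9.5], "rot": [0, 0, -0.105]}]'

```text
time_s: 1.35
eef_pos: [0.4849, -0.178, 0.0988]
orientation: [0.97, 0.242, -0.001, -0.001]
contact_force: [-0.7, 0.7, 0.7]
gripper_width: 0.0847
finger_force: 0.0
```

```bash
python3 -c "
from h import *
go(.4853,-.1786,.045,.479)
c=snap('wrist','w1.png');print(proj(c,(.4853,-.1786,.0615)),proj(c,(.6088,-.1633,.0605)))"
```

```text
t 1.35 pos [ 0.4849 -0.178   0.0988] yaw 0.489 q [-0.35 -0.   -0.17  1.4   0.    2.3 ] w 0.0847 F 0.0
shift mm [ 0.1  0.8 53.8] turn z 0.01 fix rot [-0.001  0.001  0.01 ]
(np.float64(315.90902573905987), np.float64(272.2934811602863)) (np.float64(409.789040934092), np.float64(43.12566715705927))
```

View pics/w1.png

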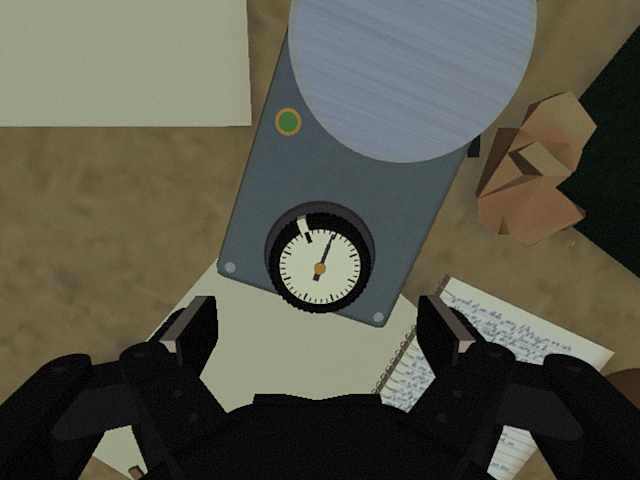

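```bash
python3 -c "
from h import *
c=calibration('wrist')
im=cv2.imread('pics/full_w1.png')
g=cv2.resize(im[190:330,250:390],None,fx=4.2,fy=4.2,interpolation=3);cv2.imwrite('pics/crop2.png',g)
for n,u,v,z in (('hub',320,268,.05),('zero',303,226,.0615),('tip',333,237,.052),('pan',413,39,.0605)): print(n,px(c,u,v,z).round(4))"
```

```text
hub [ 0.4843 -0.1816  0.05  ]
zero [ 0.5047 -0.1599  0.0615]
tip [ 0.5051 -0.1787  0.052 ]
pan [ 0.6089 -0.1631  0.0605]
```

View pics/crop2.png

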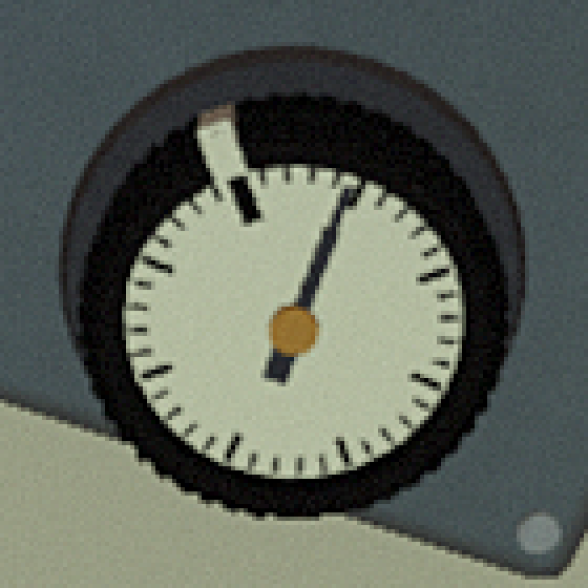

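The wrist crop shows the zero tick at (245,200) and the needle tip at (352,188), about the dial centre (295,325). That gives about 0.715 rad to turn clockwise. I lower and grip.

>>> move_arm --increments '[{"delta_pos": [-0.8, 1.8, 27], "rot": [0, 0, 0]}, {"delta_pos": [0, 0, 26.8], "rot": [0, 0, 0]}, {"delta_pos": [0, 0, 0], "rot": [0, 0, 0]}]'

```text
time_s: 1.65
eef_pos: [0.4816, -0.1812, 0.0419]
orientation: [0.972, 0.237, -0.003, -0.002]
contact_force: [-1.6, 0.3, -0.5]
gripper_width: 0.085
finger_force: 0.0
```

>>> move_arm --increments '[{"delta_pos": [0, 0, 0], "rot": [0, 0, 0]}, {"delta_pos": [0, 0, 0], "rot": [0, 0, 0]}, {"delta_pos": [0, 0, 0], "rot": [0, 0, 0]}, {"delta_pos": [0, 0, 0], "rot": [0, 0, 0]}, {"delta_pos": [0, 0, 0], "rot": [0, 0, 0]}]' --hand 50 --newtons 40

```text
time_s: 2.07
eef_pos: [0.4838, -0.1803, 0.049]
orientation: [0.971, 0.238, 0.0, -0.002]
contact_force: [-8.3, 11.5, 10.5]
gripper_width: 0.0579
finger_force: 42.1
```

>>> move_arm --increments '[{"delta_pos": [0, 0, -3], "rot": [0, 0, 0.055]}, {"delta_pos": [0, 0, 0], "rot": [0, 0, 0.11]}, {"delta_pos": [0, 0, 0], "rot": [0, 0, 0.11]}, {"delta_pos": [0, 0, 0], "rot": [0, 0, 0.11]}, {"delta_pos": [0, 0, 0], "rot": [0, 0, 0.11]}]'

```text
time_s: 2.48
eef_pos: [0.4833, -0.1787, 0.0494]
orientation: [1.0, -0.009, -0.001, -0.004]
contact_force: [-2.2, 19.3, -7.6]
gripper_width: 0.0576
finger_force: 52.4
```

>>> move_arm --increments '[{"delta_pos": [0, 0, 0], "rot": [0, 0, 0.11]}, {"delta_pos": [0, 0, 0], "rot": [0, 0, 0.11]}, {"delta_pos": [0, 0, 0], "rot": [0, 0, 0]}, {"delta_pos": [0, 0, 0], "rot": [0, 0, 0]}]'

```text
time_s: 2.82
eef_pos: [0.4835, -0.1779, 0.0494]
orientation: [0.993, -0.116, -0.001, -0.004]
contact_force: [-2.3, 21.6, -7.8]
gripper_width: 0.0578
finger_force: 52.4
```

```bash
python3 -c "
from h import *
go(.485,-.180,.10,-.23)
snap('wrist','w2.png',(240,150,400,330),3.3);go(.485,-.180,.10,-.23)"
```

```text
t 2.82 pos [ 0.4835 -0.1779  0.0494] yaw -0.233 q [-0.36  0.02 -0.25  1.31  0.01  3.02] w 0.0578 F 52.4
shift mm [  1.8   1.3 -50.6] turn z -0.003 fix rot [-0.009  0.004 -0.003]
t 2.87 pos [ 0.4834 -0.1779  0.0494] yaw -0.233 q [-0.36  0.02 -0.25  1.31  0.01  3.02] w 0.0574 F 52.4
shift mm [  1.8   1.3 -50.6] turn z -0.003 fix rot [-0.009  0.004 -0.003]
```

View pics/w2.png

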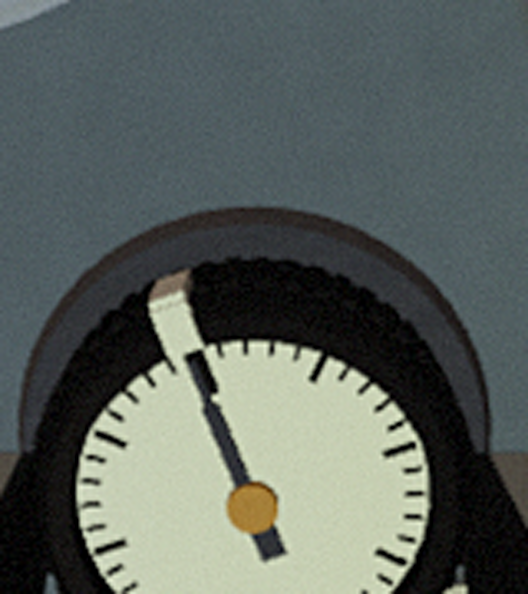

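The zero tick at (202,372) stands at the tip of the needle (208,402), within a few hundredths of a radian. I back off 0.02 rad, let go and rise.

>>> move_arm --increments '[{"delta_pos": [0, 0, 1], "rot": [0, 0, -0.02]}, {"delta_pos": [0, 0, 0], "rot": [0, 0, 0]}]'

```text
time_s: 3.03
eef_pos: [0.4835, -0.178, 0.0493]
orientation: [0.994, -0.105, -0.001, -0.004]
contact_force: [-4.5, 22.5, 0.5]
gripper_width: 0.0578
finger_force: 53.1
```

>>> move_arm --increments '[{"delta_pos": [0, 0, 0], "rot": [0, 0, 0]}, {"delta_pos": [0, 0, 0], "rot": [0, 0, 0]}, {"delta_pos": [0, 0, 0], "rot": [0, 0, 0]}, {"delta_pos": [0, 0, 0], "rot": [0, 0, 0]}, {"delta_pos": [0, 0, 0], "rot": [0, 0, 0]}]' --hand 85

```text
time_s: 3.45
eef_pos: [0.4847, -0.1824, 0.0493]
orientation: [0.994, -0.107, 0.001, 0.0]
contact_force: [0.6, 0.2, 0.8]
gripper_width: 0.0849
finger_force: 0.0
```

>>> move_arm --increments '[{"delta_pos": [0, 0, -25], "rot": [0, 0, 0]}, {"delta_pos": [0, 0, -40], "rot": [0, 0, 0]}, {"delta_pos": [0, 0, -40], "rot": [0, 0, 0]}, {"delta_pos": [0, 0, 0], "rot": [0, 0, 0]}]'

```text
time_s: 3.78
eef_pos: [0.4867, -0.1832, 0.1617]
orientation: [0.994, -0.107, 0.005, 0.001]
contact_force: [1.5, 0.7, 0.6]
gripper_width: 0.0851
finger_force: 0.0
```

```bash
python3 -c "
from h import *
tx=.3695+.095*np.cos(.625);ty=.3255+.095*np.sin(.625);print(tx,ty)
c=snap('wrist','w3.png',(240,190,400,350),3.6);go(tx,ty,.15,.625)"
```

```text
0.44654149635299567 0.3810842409293439
t 3.83 pos [ 0.4862 -0.183   0.1583] yaw -0.215 q [-0.36 -0.01 -0.06  1.51 -0.    3.  ] w 0.0851 F 0.0
shift mm [-159.  -542.6    6.5] turn z -0.84 fix rot [ 0.004 -0.007 -0.84 ]
```

View pics/w3.png

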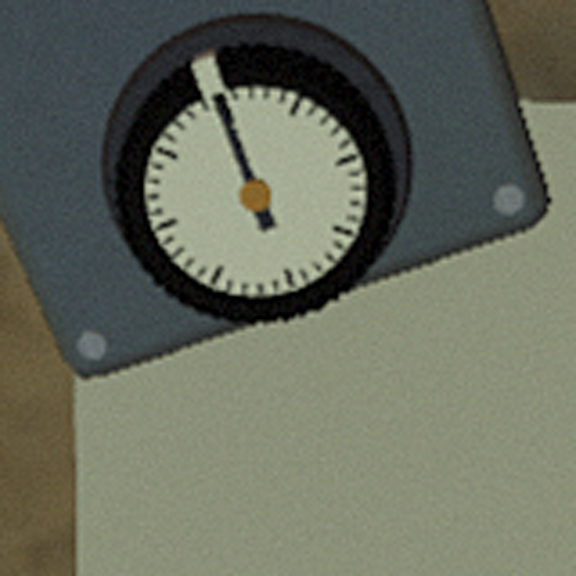

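The zero line at (206,75) lies in line with the needle, so the bezel is set. Next I make the half-turn that the tongs grasp needs (joint 6 range), then go over to the tongs.

>>> move_arm --increments '[{"delta_pos": [0, 0, 0], "rot": [0, 0, -0.124]}, {"delta_pos": [0, 0, 0], "rot": [0, 0, -0.124]}, {"delta_pos": [0, 0, 0], "rot": [0, 0, -0.124]}, {"delta_pos": [0, 0, 0], "rot": [0, 0, -0.124]}, {"delta_pos": [0, 0, 0], "rot": [0, 0, -0.124]}]'

```text
time_s: 4.25
eef_pos: [0.484, -0.1821, 0.1527]
orientation: [0.979, 0.204, -0.0, -0.0]
contact_force: [-0.4, 0.2, -0.3]
gripper_width: 0.0846
finger_force: 0.0
```

>>> move_arm --increments '[{"delta_pos": [0, 0, 0], "rot": [0, 0, -0.124]}, {"delta_pos": [0, 0, 0], "rot": [0, 0, -0.124]}, {"delta_pos": [0, 0, 0], "rot": [0, 0, -0.124]}, {"delta_pos": [0, 0, 0], "rot": [0, 0, -0.124]}, {"delta_pos": [0, 0, 0], "rot": [0, 0, -0.124]}]'

```text
time_s: 4.67
eef_pos: [0.484, -0.1821, 0.1527]
orientation: [0.87, 0.493, -0.0, -0.0]
contact_force: [0.1, -1.0, 0.1]
gripper_width: 0.0848
finger_force: 0.0
```

>>> move_arm --increments '[{"delta_pos": [0, 0, 0], "rot": [0, 0, -0.124]}, {"delta_pos": [0, 0, 0], "rot": [0, 0, -0.124]}, {"delta_pos": [0, 0, 0], "rot": [0, 0, -0.124]}, {"delta_pos": [0, 0, 0], "rot": [0, 0, -0.124]}, {"delta_pos": [0, 0, 0], "rot": [0, 0, -0.124]}]'

```text
time_s: 5.08
eef_pos: [0.484, -0.1821, 0.1527]
orientation: [0.678, 0.735, -0.0, -0.0]
contact_force: [0.1, -0.4, 0.7]
gripper_width: 0.085
finger_force: 0.0
```

>>> move_arm --increments '[{"delta_pos": [0, 0, 0], "rot": [0, 0, -0.124]}, {"delta_pos": [0, 0, 0], "rot": [0, 0, -0.124]}, {"delta_pos": [0, 0, 0], "rot": [0, 0, -0.124]}, {"delta_pos": [0, 0, 0], "rot": [0, 0, -0.124]}, {"delta_pos": [0, 0, 0], "rot": [0, 0, -0.124]}]'

```text
time_s: 5.5
eef_pos: [0.484, -0.1821, 0.1527]
orientation: [0.421, 0.907, -0.0, -0.0]
contact_force: [0.0, 1.0, 0.2]
gripper_width: 0.085
finger_force: 0.0
```

>>> move_arm --increments '[{"delta_pos": [0, 0, 0], "rot": [0, 0, -0.124]}, {"delta_pos": [0, 0, 0], "rot": [0, 0, -0.124]}, {"delta_pos": [0, 0, 0], "rot": [0, 0, -0.124]}, {"delta_pos": [0, 0, 0], "rot": [0, 0, -0.124]}, {"delta_pos": [0, 0, 0], "rot": [0, 0, -0.124]}]'

```text
time_s: 5.92
eef_pos: [0.484, -0.1821, 0.1527]
orientation: [0.125, 0.992, 0.0, -0.001]
contact_force: [-0.2, -0.5, 0.1]
gripper_width: 0.0851
finger_force: 0.0
```

>>> move_arm --increments '[{"delta_pos": [0, 0, 0], "rot": [0, 0, -0.124]}, {"delta_pos": [0, 0, 0], "rot": [0, 0, -0.124]}, {"delta_pos": [0, 0, 0], "rot": [0, 0, -0.124]}, {"delta_pos": [0, 0, 0], "rot": [0, 0, -0.124]}, {"delta_pos": [0, 0, 0], "rot": [0, 0, -0.124]}]'

```text
time_s: 6.33
eef_pos: [0.484, -0.1821, 0.1527]
orientation: [-0.184, 0.983, 0.0, -0.0]
contact_force: [-0.3, 0.0, 0.0]
gripper_width: 0.0849
finger_force: 0.0
```

```bash
python3 -c "
from h import *
go(.4465,.3811,.15,.625-np.pi)"
```

```text
t 6.33 pos [ 0.484  -0.1821  0.1527] yaw -2.772 q [-0.36 -0.01 -0.07  1.51 -0.   -0.73] w 0.0849 F 0.0
shift mm [-168.7  538.7    2.9] turn z -0.255 fix rot [ 0.001 -0.001 -0.255]
```

>>> move_arm --increments '[{"delta_pos": [-12, 38.5, 0], "rot": [0, 0, 0]}, {"delta_pos": [-12, 38.5, 0], "rot": [0, 0, 0]}, {"delta_pos": [-12, 38.5, 0], "rot": [0, 0, 0]}, {"delta_pos": [-12, 38.5, 0], "rot": [0, 0, 0]}, {"delta_pos": [-12, 38.5, 0], "rot": [0, 0, 0]}]'

```text
time_s: 6.75
eef_pos: [0.4711, 0.0207, 0.1529]
orientation: [-0.181, 0.984, -0.0, -0.0]
contact_force: [1.4, 0.7, -0.4]
gripper_width: 0.0847
finger_force: 0.0
```

>>> move_arm --increments '[{"delta_pos": [-12, 38.5, 0], "rot": [0, 0, 0]}, {"delta_pos": [-12, 38.5, 0], "rot": [0, 0, 0]}, {"delta_pos": [-12, 38.5, 0], "rot": [0, 0, 0]}, {"delta_pos": [-12, 38.5, 0], "rot": [0, 0, 0]}, {"delta_pos": [-12, 38.5, 0], "rot": [0, 0, 0]}]'

```text
time_s: 7.17
eef_pos: [0.4586, 0.2222, 0.153]
orientation: [-0.181, 0.983, -0.0, -0.0]
contact_force: [0.6, -0.6, -0.2]
gripper_width: 0.0851
finger_force: 0.0
```

>>> move_arm --increments '[{"delta_pos": [-12, 38.5, 0], "rot": [0, 0, 0]}, {"delta_pos": [-12, 38.5, 0], "rot": [0, 0, 0]}, {"delta_pos": [-12, 38.5, 0], "rot": [0, 0, 0]}, {"delta_pos": [-12, 38.5, 0], "rot": [0, 0, 0]}]'

```text
time_s: 7.5
eef_pos: [0.4487, 0.3833, 0.1527]
orientation: [-0.181, 0.983, -0.0, -0.0]
contact_force: [0.6, 0.0, 0.1]
gripper_width: 0.085
finger_force: 0.0
```

>>> move_arm --increments '[{"delta_pos": [0, 0, 0], "rot": [0, 0, -0.085]}, {"delta_pos": [0, 0, 0], "rot": [0, 0, -0.085]}, {"delta_pos": [0, 0, 0], "rot": [0, 0, -0.085]}, {"delta_pos": [0, 0, 0], "rot": [0, 0, 0]}]'

```text
time_s: 7.83
eef_pos: [0.4491, 0.3815, 0.1525]
orientation: [-0.307, 0.952, -0.0, -0.001]
contact_force: [0.2, 0.1, -0.1]
gripper_width: 0.0848
finger_force: 0.0
```

```bash
python3 -c "
from h import *
go(.4465,.3811,.08,.625-np.pi)
c=snap('wrist','w4.png')
for p in ((.3695,.3255,.024),(.4465,.3811,.024),(.5066,.4244,.012)): print(proj(c,p))"
```

```text
t 7.83 pos [0.4491 0.3815 0.1525] yaw -2.518 q [ 0.7   0.17  0.11  1.52 -0.    0.08] w 0.0848 F 0.0
shift mm [ 2.2  1.2 72.5] turn z -0.002 fix rot [-0.    -0.001 -0.002]
(np.float64(319.6983026783866), np.float64(108.63859426002816))
(np.float64(319.3260986162175), np.float64(231.49813730561328))
(np.float64(318.9141624746458), np.float64(306.6417833891999))
```

View pics/w4.png

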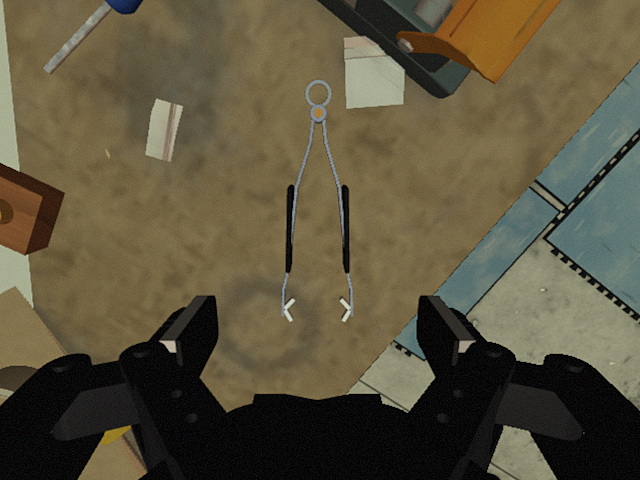

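The wrist view shows the tongs' rivet at (318,113), the grips' middle at (318,228) and the jaws at (317,310), so the tool is centred and aligned. I go down and take the light hold.

>>> move_arm --increments '[{"delta_pos": [0, 0, 40], "rot": [0, 0, 0]}, {"delta_pos": [0, 0, 40], "rot": [0, 0, 0]}, {"delta_pos": [0, 0, 30], "rot": [0, 0, 0]}, {"delta_pos": [0, 0, 15], "rot": [0, 0, 0]}, {"delta_pos": [0, 0, 8], "rot": [0, 0, 0]}]'

```text
time_s: 8.3
eef_pos: [0.4481, 0.3799, 0.0172]
orientation: [-0.303, 0.953, -0.001, -0.002]
contact_force: [-0.6, -0.7, 1.2]
gripper_width: 0.0849
finger_force: 0.0
```

>>> move_arm --increments '[{"delta_pos": [0, 0, 6], "rot": [0, 0, 0]}, {"delta_pos": [0, 0, 5], "rot": [0, 0, 0]}, {"delta_pos": [0, 0, 4.5], "rot": [0, 0, 0]}, {"delta_pos": [0, 0, 0], "rot": [0, 0, 0]}, {"delta_pos": [0, 0, 0], "rot": [0, 0, 0]}]'

```text
time_s: 8.72
eef_pos: [0.4497, 0.3817, 0.0057]
orientation: [-0.305, 0.953, 0.0, 0.0]
contact_force: [0.7, 0.2, -0.4]
gripper_width: 0.0848
finger_force: 0.0
```

>>> move_arm --increments '[{"delta_pos": [0, 0, 0], "rot": [0, 0, 0]}, {"delta_pos": [0, 0, 0], "rot": [0, 0, 0]}, {"delta_pos": [0, 0, 0], "rot": [0, 0, 0]}, {"delta_pos": [0, 0, 0], "rot": [0, 0, 0]}, {"delta_pos": [0, 0, 0], "rot": [0, 0, 0]}]' --hand 47 --newtons 30

```text
time_s: 9.13
eef_pos: [0.4499, 0.382, 0.0062]
orientation: [-0.305, 0.952, 0.0, 0.001]
contact_force: [-0.7, -0.7, 5.6]
gripper_width: 0.0471
finger_force: 10.1
```

>>> move_arm --increments '[{"delta_pos": [0, 0, 0], "rot": [0, 0, 0]}, {"delta_pos": [0, 0, 0], "rot": [0, 0, 0]}, {"delta_pos": [0, 0, 0], "rot": [0, 0, 0]}]'

```text
time_s: 9.38
eef_pos: [0.4499, 0.382, 0.0062]
orientation: [-0.305, 0.952, 0.0, 0.001]
contact_force: [-0.2, -0.4, 5.3]
gripper_width: 0.0469
finger_force: 10.1
```

Hold is good, but I re-take it 4 mm lower to cover more of the grip height.

>>> move_arm --increments '[{"delta_pos": [0, 0, 0], "rot": [0, 0, 0]}, {"delta_pos": [0, 0, 0], "rot": [0, 0, 0]}, {"delta_pos": [0, 0, 2], "rot": [0, 0, 0]}, {"delta_pos": [0, 0, 2], "rot": [0, 0, 0]}, {"delta_pos": [0, 0, 0], "rot": [0, 0, 0]}]' --hand 62

```text
time_s: 9.8
eef_pos: [0.449, 0.3812, 0.0002]
orientation: [-0.305, 0.952, -0.0, -0.0]
contact_force: [-0.1, -0.1, -0.6]
gripper_width: 0.0622
finger_force: 0.0
```

>>> move_arm --increments '[{"delta_pos": [0, 0, 0], "rot": [0, 0, 0]}, {"delta_pos": [0, 0, 0], "rot": [0, 0, 0]}, {"delta_pos": [0, 0, 0], "rot": [0, 0, 0]}, {"delta_pos": [0, 0, 0], "rot": [0, 0, 0]}, {"delta_pos": [0, 0, 0], "rot": [0, 0, 0]}]' --hand 47 --newtons 30

```text
time_s: 10.22
eef_pos: [0.4496, 0.3817, 0.0014]
orientation: [-0.305, 0.952, 0.0, 0.0]
contact_force: [0.2, 0.2, 4.9]
gripper_width: 0.0472
finger_force: 9.4
```

```bash
python3 -c "
from h import *
yaw=.2; x,y=.5931-.075*np.cos(yaw)-.09*np.cos(yaw),.0613-.075*np.sin(yaw)-.09*np.sin(yaw); print(x,y)
go(x,y,.1,yaw-np.pi)"
```

```text
0.43138901465619506 0.028519560418814902
t 10.22 pos [0.4496 0.3817 0.0014] yaw -2.522 q [ 0.7   0.21 -0.13  1.23 -0.    0.08] w 0.0472 F 9.4
shift mm [ 219.7 -277.   -98.8] turn z 0.419 fix rot [0.    0.001 0.419]
```

>>> move_arm --increments '[{"delta_pos": [0, 0, -8], "rot": [0, 0, 0]}, {"delta_pos": [0, 0, -20], "rot": [0, 0, 0]}, {"delta_pos": [0, 0, -30], "rot": [0, 0, 0]}, {"delta_pos": [0, 0, -30], "rot": [0, 0, 0]}, {"delta_pos": [0, 0, -12], "rot": [0, 0, 0]}]'

```text
time_s: 10.63
eef_pos: [0.4501, 0.3821, 0.1052]
orientation: [-0.305, 0.952, 0.001, 0.002]
contact_force: [1.0, 1.4, -0.8]
gripper_width: 0.0471
finger_force: 8.7
```

>>> move_arm --increments '[{"delta_pos": [0, 0, 0], "rot": [0, 0, 0.05]}, {"delta_pos": [0, 0, 0], "rot": [0, 0, 0.1]}, {"delta_pos": [0, 0, 0], "rot": [0, 0, 0.12]}, {"delta_pos": [0, 0, 0], "rot": [0, 0, 0.1]}, {"delta_pos": [0, 0, 0], "rot": [0, 0, 0.05]}]'

```text
time_s: 11.05
eef_pos: [0.449, 0.3812, 0.1003]
orientation: [-0.097, 0.995, -0.0, -0.001]
contact_force: [0.5, 0.5, -0.8]
gripper_width: 0.0475
finger_force: 8.7
```

```bash
python3 -c "
from h import *
c=calibration('wrist'); P=np.load('pics/w4.png.npy')
r=px(c,318,113,.024,P);j=px(c,317.3,310,.0155,P);g=px(c,318,228.5,.024,P);print(r,j,g,np.linalg.norm((j-r)[:2]))
yaw=.2; x,y=.5931-.13*np.cos(yaw),.0613-.13*np.sin(yaw); print(x,y)
go(x,y,.1,yaw-np.pi)"
```

```text
[0.37273636 0.32627021 0.024     ] [0.50878465 0.42414352 0.0155    ] [0.44508273 0.37871817 0.024     ] 0.16759570522872635
0.46569134488063857 0.035472986996642045
t 11.05 pos [0.449  0.3812 0.1003] yaw -2.948 q [0.7  0.17 0.02 1.42 0.   0.51] w 0.0475 F 8.7
shift mm [  50.1 -342.5    0.5] turn z -0.007 fix rot [-0.001 -0.001 -0.007]
```

>>> move_arm --increments '[{"delta_pos": [3, -17, 0], "rot": [0, 0, 0]}, {"delta_pos": [5, -33, 0], "rot": [0, 0, 0]}, {"delta_pos": [5, -38, 0], "rot": [0, 0, 0]}, {"delta_pos": [5, -38, 0], "rot": [0, 0, 0]}, {"delta_pos": [5, -38, 0], "rot": [0, 0, 0]}]'

```text
time_s: 11.47
eef_pos: [0.4585, 0.2146, 0.1002]
orientation: [-0.1, 0.995, -0.0, -0.001]
contact_force: [-0.1, -0.9, -0.4]
gripper_width: 0.0478
finger_force: 8.7
```

>>> move_arm --increments '[{"delta_pos": [5, -38, 0], "rot": [0, 0, 0]}, {"delta_pos": [5, -38, 0], "rot": [0, 0, 0]}, {"delta_pos": [5, -38, 0], "rot": [0, 0, 0]}, {"delta_pos": [5, -34, 0], "rot": [0, 0, 0]}, {"delta_pos": [4, -20, 0], "rot": [0, 0, 0]}]'

```text
time_s: 11.88
eef_pos: [0.4684, 0.0438, 0.1006]
orientation: [-0.099, 0.995, -0.0, -0.0]
contact_force: [-0.5, 0.8, -1.4]
gripper_width: 0.0473
finger_force: 8.7
```

>>> move_arm --increments '[{"delta_pos": [3, -10, 0], "rot": [0, 0, 0]}, {"delta_pos": [0, 0, 0], "rot": [0, 0, 0]}, {"delta_pos": [0, 0, 0], "rot": [0, 0, 0]}]'

```text
time_s: 12.13
eef_pos: [0.4678, 0.0365, 0.1007]
orientation: [-0.099, 0.995, 0.0, -0.0]
contact_force: [0.0, -0.5, -1.5]
gripper_width: 0.0472
finger_force: 8.7
```

```bash
python3 -c "
from h import *
yaw=.2; x,y=.5931-.13*np.cos(yaw),.0613-.13*np.sin(yaw)
go(x,y,.05,yaw-np.pi)
cs=snap('scene','s2.png');ct=snap('top','t2.png');cw=snap('wrist','w5.png')
g=[(cs,'s2',(.53,.045,.08),90,70),(ct,'t2',(.55,.05,.08),62,75),(cw,'w5',(.53,.045,.08),150,120)]
print(proj(cs,(.53,.045,.08)),proj(ct,(.55,.05,.08)),proj(cw,(.593,.0613,.072)))
s=cv2.imread('pics/full_s2.png');t=cv2.imread('pics/full_t2.png')
a,b=proj(cs,(.56,.05,.06));a,b=int(a),int(b);A=cv2.resize(s[b-60:b+60,a-80:a+80],(500,375),interpolation=3)
a,b=proj(ct,(.56,.05,.07));a2,b2=int(a),int(b);B=cv2.resize(t[b2-45:b2+45,a2-36:a2+36],(300,375),interpolation=3)
print('scene origin',int(proj(cs,(.56,.05,.06))[0])-80,int(proj(cs,(.56,.05,.06))[1])-60,'x3.125; top origin',a2-36,b2-45,'x4.167')
cv2.imwrite('pics/m2.png',np.hstack([A,B]))"
```

```text
t 12.13 pos [0.4678 0.0365 0.1007] yaw -2.943 q [ 0.08 -0.12 -0.28  1.41  0.   -0.12] w 0.0472 F 8.7
shift mm [ 2.3 -0.7 50.7] turn z -0.002 fix rot [ 0.    -0.    -0.002]
(np.float64(339.49809422629073), np.float64(225.7233303704458)) (np.float64(337.2395352359707), np.float64(246.24034990826664)) (np.float64(315.4532860037246), np.float64(462.80732994788656))
scene origin 245 168 x3.125; top origin 301 197 x4.167
```

View pics/m2.png

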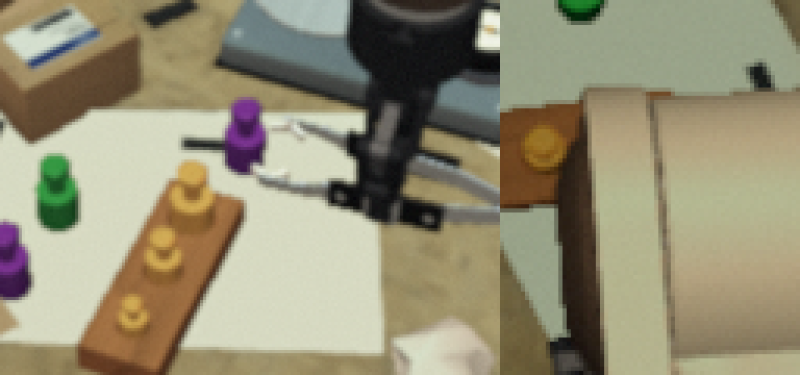

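The scene crop shows the held tongs, with jaws at crop (272,172) and (290,128). The large brass weight's knob is at (194,172), and the purple look-alike is behind and clear. I compare this with the predicted points.

```bash
python3 -c "
from h import *
cs=calibration('scene')
f=lambda p:(np.array(proj(cs,p))-[245,168])*3.125
t=np.array([.4678,.0365]);a=.199;u=np.array([np.cos(a),np.sin(a)]);n=np.array([-u[1],u[0]])
for dz in (.1113,.105): 
  for k in (-.027,-.02,0,.02,.027): print('jaw',dz,k,f((*(t+.0735*u+k*n),dz)).round(0))
  print('tips',f((*(t+.0855*u+.017*n),dz)).round(0),f((*(t+.0855*u-.017*n),dz)).round(0))
print('grip ends L',f((*(t+.036*u+.0235*n),.1113+.012)).round(0),f((*(t-.038*u+.0235*n),.1113+.012)).round(0))
print('knob',f((.5931,.0613,.0675)).round(0),'med',f((.5869,.109,.056)).round(0))"
```

```text
jaw 0.1113 -0.027 [292. 119.]
jaw 0.1113 -0.02 [289. 126.]
jaw 0.1113 0 [280. 148.]
jaw 0.1113 0.02 [270. 170.]
jaw 0.1113 0.027 [267. 178.]
tips [254. 162.] [269. 125.]
jaw 0.105 -0.027 [291. 126.]
jaw 0.105 -0.02 [288. 133.]
jaw 0.105 0 [279. 155.]
jaw 0.105 0.02 [270. 177.]
jaw 0.105 0.027 [267. 184.]
tips [253. 169.] [269. 132.]
grip ends L [328. 175.] [444. 204.]
knob [199. 173.] med [170. 235.]
```

>>> move_arm --increments '[{"delta_pos": [0, 0, 12], "rot": [0, 0, 0]}, {"delta_pos": [0, -0.7, 20], "rot": [0, 0, 0]}, {"delta_pos": [0, 0, 14], "rot": [0, 0, 0]}, {"delta_pos": [0, 0, 5], "rot": [0, 0, 0]}, {"delta_pos": [0, 0, 0], "rot": [0, 0, 0]}]'

```text
time_s: 12.7
eef_pos: [0.467, 0.0362, 0.0481]
orientation: [-0.1, 0.995, 0.0, -0.001]
contact_force: [0.5, -0.6, -0.6]
gripper_width: 0.0473
finger_force: 8.7
```

>>> move_arm --increments '[{"delta_pos": [-8, 0, 0], "rot": [0, 0, 0]}, {"delta_pos": [-14, 0, 0], "rot": [0, 0, 0]}, {"delta_pos": [-14, 0, 0], "rot": [0, 0, 0]}, {"delta_pos": [-12, 0, 0], "rot": [0, 0, 0]}, {"delta_pos": [-6, 0, 0], "rot": [0, 0, 0]}]'

```text
time_s: 13.12
eef_pos: [0.5233, 0.0469, 0.051]
orientation: [-0.1, 0.995, 0.0, 0.001]
contact_force: [-0.8, 0.5, -1.1]
gripper_width: 0.047
finger_force: 8.7
```

>>> move_arm --increments '[{"delta_pos": [-2, 0, 0], "rot": [0, 0, 0]}, {"delta_pos": [0, 0, 0], "rot": [0, 0, 0]}, {"delta_pos": [0, 0, 0], "rot": [0, 0, 0]}]'

```text
time_s: 13.37
eef_pos: [0.5228, 0.0468, 0.0501]
orientation: [-0.099, 0.995, 0.0, -0.0]
contact_force: [0.5, -0.4, -1.3]
gripper_width: 0.0473
finger_force: 8.7
```

```bash
python3 -c "
from h import *
yaw=.2; u=np.array([np.cos(yaw),np.sin(yaw)]);p=np.array([.5931,.0613])-.0715*u
go(*p,.049,yaw-np.pi)
cs=snap('scene','s3.png',(275,190,375,265),7.9)
f=lambda p:(np.array(proj(cs,p))-[275,190])*7.9
w=(.5931,.0613)
for z in (.072,.063,.055,.047,.025): print(z,f((*w,z)).round(0))
s=sense();e=s['eef_pos'];print('jaw',f((e[0]+.0735*u[0],e[1]+.0735*u[1],e[2]+.0073)).round(0))"
```

```text
t 13.37 pos [0.5228 0.0468 0.0501] yaw -2.942 q [ 0.09  0.04 -0.23  1.31  0.   -0.11] w 0.0473 F 8.7
shift mm [-0.3  0.3  1.1] turn z -0.001 fix rot [ 0.    -0.    -0.001]
0.072 [266. 252.]
0.063 [265. 275.]
0.055 [265. 295.]
0.047 [265. 315.]
0.025 [265. 369.]
jaw [260. 287.]
```

View pics/s3.png

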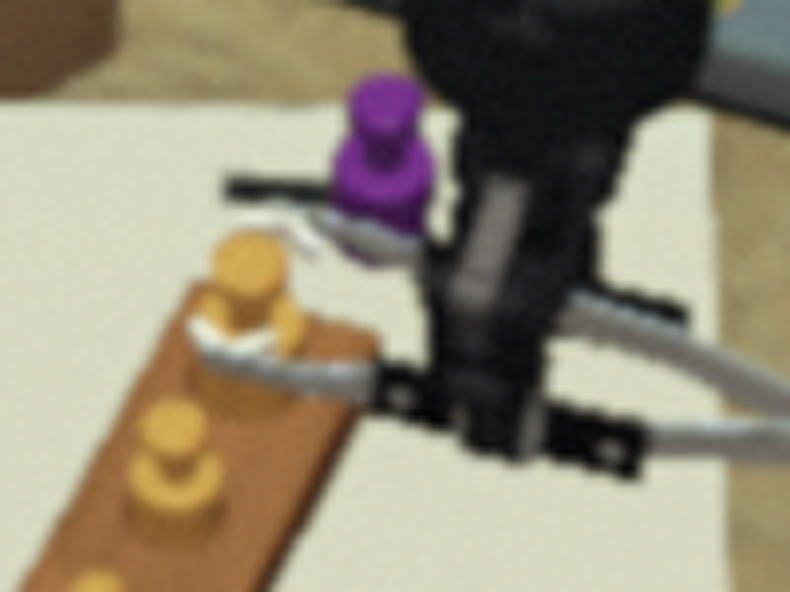

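The last view shows the open jaws straddling the large weight. The left V is at about (232,340), the right V at about (285,232), and the knob is at (248,255). The jaws' middle is 2–5 mm high, so I lower 3 mm, nudge slightly and squeeze.

>>> move_arm --increments '[{"delta_pos": [-1.5, 1, 1.5], "rot": [0, 0, 0]}, {"delta_pos": [0, 0, 1.5], "rot": [0, 0, 0]}, {"delta_pos": [0, 0, 0], "rot": [0, 0, 0]}, {"delta_pos": [0, 0, 0], "rot": [0, 0, 0]}]'

```text
time_s: 13.75
eef_pos: [0.5241, 0.048, 0.0469]
orientation: [-0.099, 0.995, 0.0, -0.0]
contact_force: [0.6, 0.3, -1.5]
gripper_width: 0.0469
finger_force: 8.7
```

>>> move_arm --increments '[{"delta_pos": [0, 0, 0], "rot": [0, 0, 0]}, {"delta_pos": [0, 0, 0], "rot": [0, 0, 0]}, {"delta_pos": [0, 0, 0], "rot": [0, 0, 0]}, {"delta_pos": [0, 0, 0], "rot": [0, 0, 0]}, {"delta_pos": [0, 0, 0], "rot": [0, 0, 0]}]' --hand 38 --newtons 60

```text
time_s: 14.17
eef_pos: [0.5243, 0.0481, 0.047]
orientation: [-0.099, 0.995, 0.0, 0.0]
contact_force: [0.3, -0.2, -1.2]
gripper_width: 0.0382
finger_force: 13.0
```

>>> move_arm --increments '[{"delta_pos": [0, 0, 0], "rot": [0, 0, 0]}, {"delta_pos": [0, 0, 0], "rot": [0, 0, 0]}, {"delta_pos": [0, 0, 0], "rot": [0, 0, 0]}, {"delta_pos": [0, 0, 0], "rot": [0, 0, 0]}, {"delta_pos": [0, 0, 0], "rot": [0, 0, 0]}]' --hand 22 --newtons 60

```text
time_s: 14.58
eef_pos: [0.5245, 0.048, 0.0471]
orientation: [-0.099, 0.995, -0.0, 0.0]
contact_force: [0.9, -0.4, 0.8]
gripper_width: 0.0282
finger_force: 59.0
```

>>> move_arm --increments '[{"delta_pos": [0, 0, -3], "rot": [0, 0, 0]}, {"delta_pos": [0, 0, -5], "rot": [0, 0, 0]}, {"delta_pos": [0, 0, -7], "rot": [0, 0, 0]}, {"delta_pos": [0, 0, -8], "rot": [0, 0, 0]}, {"delta_pos": [0, 0, -8], "rot": [0, 0, 0]}]'

```text
time_s: 15.0
eef_pos: [0.5241, 0.048, 0.0788]
orientation: [-0.099, 0.995, 0.0, -0.0]
contact_force: [-0.4, 0.2, -3.3]
gripper_width: 0.0284
finger_force: 59.4
```

>>> move_arm --increments '[{"delta_pos": [0, 0, -14], "rot": [0, 0, 0]}, {"delta_pos": [0, 0, -18], "rot": [0, 0, 0]}, {"delta_pos": [0, 0, -18], "rot": [0, 0, 0]}, {"delta_pos": [0, 0, -8], "rot": [0, 0, 0]}, {"delta_pos": [0, 0, 0], "rot": [0, 0, 0]}]'

```text
time_s: 15.42
eef_pos: [0.5253, 0.0481, 0.1386]
orientation: [-0.099, 0.995, 0.0, 0.002]
contact_force: [-0.5, -0.8, -3.6]
gripper_width: 0.028
finger_force: 59.4
```

>>> move_arm --increments '[{"delta_pos": [0, 0, 0], "rot": [0, 0, 0]}, {"delta_pos": [0, 0, 0], "rot": [0, 0, 0]}]'

```text
time_s: 15.58
eef_pos: [0.5238, 0.048, 0.135]
orientation: [-0.099, 0.995, 0.0, -0.001]
contact_force: [-0.0, -0.5, -3.4]
gripper_width: 0.0281
finger_force: 59.3
```

```bash
python3 -c "
from h import *
yaw=.1; u=np.array([np.cos(yaw),np.sin(yaw)]);p=np.array([.6088,-.1633])-.0735*u
go(*p,.14,yaw-np.pi)
cs=snap('scene','s4.png')
im=cv2.imread('pics/full_s4.png');h=cv2.cvtColor(im,40)
m=((h[...,0]>12)&(h[...,0]<26)&(h[...,1]>120)&(h[...,2]>130)).astype(np.uint8);m[:,:250]=0;m[:,360:]=0;m[:170]=0;m[300:]=0
n,_,st,ce=cv2.connectedComponentsWithStats(m)
for i in range(1,n):
  if st[i,4]>15: print(st[i],ce[i].round(1))
e=sense()['eef_pos'];j=np.array([e[0]+.0735*.98,e[1]+.0735*.199]);
for dz in (.017,0,-.008,-.04): print(dz,np.round(proj(cs,(*j,e[2]+.008+dz)),1))"
```

```text
t 15.58 pos [0.5238 0.048  0.135 ] yaw -2.942 q [ 0.09  0.02 -0.08  1.47 -0.   -0.11] w 0.0281 F 59.3
shift mm [  31.7 -216.6   -5. ] turn z 0.099 fix rot [ 0.    -0.001  0.099]
[302 190  11  10  85] [307.  194.2]
[300 201  12  16 131] [305.4 209.9]
[ 270  226   52   60 1418] [296.1 256.6]
0.017 [307.4 191.4]
0 [307.3 197.6]
-0.008 [307.3 200.5]
-0.04 [307.3 211.6]
```

The weight is hanging (Fz −3.4 N) and the colour blobs show it upright. I carry it gently to the pan.

>>> move_arm --increments '[{"delta_pos": [0, 0, -2], "rot": [0, 0, 0.025]}, {"delta_pos": [0, 0, -3], "rot": [0, 0, 0.05]}, {"delta_pos": [0, 0, 0], "rot": [0, 0, 0.024]}, {"delta_pos": [0, -5, 0], "rot": [0, 0, 0]}, {"delta_pos": [1, -12, 0], "rot": [0, 0, 0]}]'

```text
time_s: 16.05
eef_pos: [0.5249, 0.0313, 0.1406]
orientation: [-0.051, 0.999, 0.0, -0.0]
contact_force: [-0.6, 0.4, -3.3]
gripper_width: 0.0283
finger_force: 59.2
```

>>> move_arm --increments '[{"delta_pos": [1, -18, 0], "rot": [0, 0, 0]}, {"delta_pos": [1, -22, 0], "rot": [0, 0, 0]}, {"delta_pos": [1, -24, 0], "rot": [0, 0, 0]}, {"delta_pos": [1, -24, 0], "rot": [0, 0, 0]}, {"delta_pos": [1, -24, 0], "rot": [0, 0, 0]}]'

```text
time_s: 16.47
eef_pos: [0.5309, -0.083, 0.1408]
orientation: [-0.05, 0.999, -0.0, -0.0]
contact_force: [-0.0, 0.3, -3.8]
gripper_width: 0.0286
finger_force: 59.2
```

>>> move_arm --increments '[{"delta_pos": [1, -24, 0], "rot": [0, 0, 0]}, {"delta_pos": [1, -23, 0], "rot": [0, 0, 0]}, {"delta_pos": [1, -19, 0], "rot": [0, 0, 0]}, {"delta_pos": [1, -14, 0], "rot": [0, 0, 0]}, {"delta_pos": [0, -9, 0], "rot": [0, 0, 0]}]'

```text
time_s: 16.88
eef_pos: [0.5357, -0.172, 0.1406]
orientation: [-0.05, 0.999, -0.0, -0.0]
contact_force: [0.0, -0.5, -2.9]
gripper_width: 0.0283
finger_force: 59.2
```

>>> move_arm --increments '[{"delta_pos": [0, 0, 0], "rot": [0, 0, 0]}, {"delta_pos": [0, 0, 0], "rot": [0, 0, 0]}, {"delta_pos": [0, 0, 0], "rot": [0, 0, 0]}, {"delta_pos": [0, 0, 0], "rot": [0, 0, 0]}, {"delta_pos": [0, 0, 0], "rot": [0, 0, 0]}]'

```text
time_s: 17.3
eef_pos: [0.5362, -0.169, 0.1411]
orientation: [-0.051, 0.999, 0.0, 0.0]
contact_force: [-0.2, -0.3, -2.9]
gripper_width: 0.0281
finger_force: 59.3
```

```bash
python3 -c "
from h import *
yaw=.1; u=np.array([np.cos(yaw),np.sin(yaw)]);p=np.array([.6088,-.1633])-.0735*u
go(*p,.14,yaw-np.pi)
cs=snap('scene','s5.png');im=cv2.imread('pics/full_s5.png')
e=sense()['eef_pos'];j=e[:2]+.0735*u
a,b=map(int,proj(cs,(*j,e[2]+.008)));print(a,b)
h=cv2.cvtColor(im,40)
m=((h[...,0]>12)&(h[...,0]<26)&(h[...,1]>120)&(h[...,2]>110)).astype(np.uint8);k=np.zeros_like(m);k[b-30:b+45,a-35:a+35]=1
n,_,st,ce=cv2.connectedComponentsWithStats(m*k)
for i in range(1,n):
  if st[i,4]>10: print(st[i],ce[i].round(1))
for dz in (.0125,-.024): print(dz,np.round(proj(cs,(*j,e[2]+.008+dz)),1))
ct=snap('top','t5.png');q=cv2.imread('pics/full_t5.png');
print(sense()['contact_force'])"
```

```text
t 17.3 pos [ 0.5362 -0.169   0.1411] yaw -3.04 q [-0.31  0.1   0.02  1.49  0.   -0.41] w 0.0281 F 59.3
shift mm [ 0.7 -1.5  1.1] turn z 0.001 fix rot [0.    0.    0.001]
352 130
[348 124  11   8  70] [353.  127.5]
[345 134  14  16 147] [351.1 142.7]
0.0125 [353.4 126.4]
-0.024 [352.3 139.6]
[-0.28158096  0.19851208 -3.75430096]
```

>>> move_arm --increments '[{"delta_pos": [0, 0, 0], "rot": [0, 0, 0]}, {"delta_pos": [0, 0, 0], "rot": [0, 0, 0]}, {"delta_pos": [0, 0, 0], "rot": [0, 0, 0]}, {"delta_pos": [0, 0, 0], "rot": [0, 0, 0]}, {"delta_pos": [0, 0, 0], "rot": [0, 0, 0]}]'

```text
time_s: 17.82
eef_pos: [0.5361, -0.1699, 0.141]
orientation: [-0.05, 0.999, 0.0, -0.0]
contact_force: [-0.4, 0.4, -3.7]
gripper_width: 0.0284
finger_force: 59.3
```

```bash
python3 -c "
from h import *
print(job_done())"
```

```text
the job is handed in; nothing more can be done
None
```

Job handed in at 17.8 s, no verdict returned: the bezel's zero line is at the needle and released, and the large weight hangs upright in the squeezed tongs about 4–5 cm above the middle of the pan.

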